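# Screw the crank-hole cap home on a motorcycle engine

### The arm

A 6-joint arm with a two-finger parallel gripper is mounted at the origin on the work surface. World frame = base frame: x ahead of the robot, y to its left, z up, the work surface at z = 0. Lengths are in m, angles in rad, forces in N, time in s.
With the tool pointing down it reaches from about 0.25 to 0.775 m from the base axis. Payload 4 kg.
Tool frame: the origin (TCP) lies midway between the tips of the shut fingers; the grasp point (between the pads) lies 19 mm behind it; x points along the fingers, y is the direction in which the jaws open and shut, and the axes are right-handed (so a half turn about x gives the same grasp; the last joint's range is limited). The gripper opens to 94 mm and grips with 3 to 60 N. Pads are 16 mm wide; open, the fingers measure 119 mm over their backs; the gripper's body (75 mm by 177 mm) begins 78 mm behind the grasp point.
Start: joints at [-1.269, 0.087, 1.371, -0, 1.684, -0.103], TCP at [0.217, -0.506, 0.167] pointing down, gripper open.
Joint ranges: [-3.1, 3.1], [-0.76, 2.03], [0.27, 2.55], [-1.08, 4.22], [0.17, 2.65], [-2.57, 2.57]. Speed limits (rad/s): [2.79, 2.79, 3.14, 3.14, 3.14, 3.14].

### API

Orientations are given as a unit quaternion [x, y, z, w].
In Python, from bench import env, get_image, camera_model gives the robot as it stands. The module is installed in compiled form; this text tells all that it offers.
- The arm moves only by the shell command python3 -m crank 'ROWS'. ROWS is JSON, a list of rows, each a list of 7 numbers: the shift along the world's x, y, z in m, then the turn, a rotation vector about the world's x, y, z in degrees, then the closure in counts, from 0 (fully open) to 255 (shut). A call has 1 to 5 rows; each row is the pose to reach, as a shift and turn from the pose commanded when the call began; what a row does not reach only later rows make up. A row lasts 1/10 s, in which the tool goes at most 50 mm and 8.59 degrees, less where a joint would pass 70% of its speed; a pose out of reach is approached as far as the arm can. A call with a gripper value outside its range is refused whole. The fingers move at their own pace and stop on an object; the grip force is fixed at half the most. Time passes only in rows, so rows that repeat a pose let the fingers close. It gives the time, the measured TCP pose, the force and the opening at its end, in the units of the state.
- env.sense(): the state, without advancing time (a new reading comes with each control period).
- get_image(name): name is "scene" or "top"; returns the picture (480x640x3 uint8, blue, green, red); there is no depth.
- camera_model(name): a dict with "fx", "fy", "cx", "cy" (pixels), "extrinsics" (4x4, takes a point from camera to world coordinates). Camera axes: x right, y down, z forward; pixel columns grow to the right and rows downward; lengths in m; the calibration is good to about 2 mm. A picture is of the moment at which its call begins. camera_model takes no time and is no camera call.
- env.hand_in(): hands the job in, once; it reports no verdict.
The state is a dict: "time_s": time; "q": joint angles; "qvel": joint speeds; "tau": joint torques, N m; "eef_pos": TCP position; "orientation": TCP orientation; "ft_force": force on the tool from outside, world axes, zero at the start; "moment": the same for the moment, N m; "opening": finger opening in m.
Only numpy, scipy, OpenCV 4.12 (cv2) and the standard library are available. Lean on these libraries where they do the work, as an engineer would, in place of code of your own. Each camera call takes 0.05 s, during which the arm holds its last target. There are 200 camera calls.

### The job

The big slotted cap in the round side cover of the engine on the bench has only been started by hand: with the flat screwdriver, held square to the cap, find its slot and screw the cap clockwise until it is fully home. Do not force it once it has seated. Then put the screwdriver back upright in its hole in the wooden tool block, and leave the other things on the bench where they are.

Things in the scene. Friction and masses are not known exactly. Their poses are not given: they have to be found in the camera images.
- cap_seat (a point): Centre of the outer face of the big slotted steel cap, 44 mm across, flush in a raised ring 60 mm across in the middle of the side cover. Fixed to the cover: it does not turn with the cap. z is the cap's axis, pointing out of the engine, leaning 30 degrees from vertical towards the robot's side, so the screwdriver must be tilted likewise. The face's centre is 160 mm above the bench
- cap (a joint): How far the big cap is screwed in (rad): starts between 0.5 and 1.0, grows as it is turned clockwise seen from outside, stops hard at 2.0, fully home. Turning takes about 0.15 N m; it stays where it is left. Slot across the cap's middle: 27 mm long, 4.6 mm wide, 5 mm deep, ends closed. Its direction differs every time and NO reading gives it, not even this one: feel (or look) for it
- engine: Motorcycle engine bottom end, fixed, on its side on timber chocks; origin on the bench under cap_seat, z up. Round aluminium side cover 152 mm across, centred on the big cap. The small slotted cap (22 mm) in it, 47 mm from the big one's centre, is tight and not to be turned. Finned cylinder with studs to 230 mm on the -y side, gearbox to 175 mm on +y; nothing above the cover
- driver_mid (a point): Middle of the screwdriver's black handle, on its axis, 106 mm above the blade's edge; z points up the shank to the handle's end, x along the blade's width. Loose, 142 mm long, 0.1 to 0.17 kg. Hexagonal handle 30 mm across flats, from 75 to 137 mm above the edge, rounded end above; flats face x and 60 and 120 degrees from x. Starts upright in the block, turned at random
- driver_tip (a point): Middle of the edge of the screwdriver's flat blade, axes as driver_mid. Blade 16 mm wide (x), 2.2 mm thick (y) for the lowest 12 mm, then a shank 9 mm thick and, from 64 mm up, a 17 mm collar
- block: Dark wooden tool block, fixed, 70 x 150 x 85 mm (x, y, z); origin at the centre of its underside, z up. The screwdriver's upright hole, 22 mm in diameter and 80 mm deep, is at x = 0, y = -40 mm in the block's frame; home in it, the handle's lower end rests on the block's top, the blade's edge 10 mm above the bench. A steel punch stands 21 mm out of the block at y = +35 mm
- piston_mid (a point): Bystander: middle of a loose aluminium piston, 66 mm across and 55 mm high, standing on the bench
- mug_mid (a point): Bystander: middle of a loose white mug, 80 mm across and 95 mm high, with a handle
- spanner_mid (a point): Bystander: middle of a loose steel spanner, 180 mm long, lying flat on the bench in front of the engine
There are look-alikes about, which are no part of the job. Of the things that look like the part that bears driver_mid, the smaller one is meant.

How it is judged:
By the outcome, as a careful person would: the job done as asked, in the order asked, and still so for the second after the job is handed in, with the robot touching nothing.
It also fails if it takes over 69 s, if anything falls off the work surface, if the arm or the gripper's body presses on something with over 40 N, if the wrist force passes 120 N, or if a joint passes its speed limit or range.

## Working session

There is one attempt and no reset: what is moved stays moved. The work goes in short steps, Python scripts to look and compute and a shell command to move; the robot and the scene stay as the last step left them, time stands still between calls to the robot, and variables do not carry over. Pictures are saved under pics/ and viewed, about 8 in all and at most 12, crops included, and the job is handed in when it is done.

```bash
mkdir -p pics; python3 - <<'E'
from bench import env,get_image,camera_model
import cv2,numpy as np
np.set_printoptions(precision=4,suppress=True)
for n in("scene","top"):
    cv2.imwrite(f"pics/{n}0.png",get_image(n)); m=camera_model(n); print(n,m["fx"],m["fy"],m["cx"],m["cy"]); print(np.array(m["extrinsics"]))
print(env.sense())
E
```

```text
scene 564.1198173560751 564.1198173560751 321.8558373212953 237.75210422879627
[[-0.4137  0.6492 -0.6383  1.0824]
 [ 0.9102  0.308  -0.2767  0.345 ]
 [ 0.017  -0.6955 -0.7183  0.8029]
 [ 0.      0.      0.      1.    ]]
top 531.4812630347494 531.4812630347494 327.5767093360373 243.37292230554743
[[ 0.0101 -0.9938  0.1108  0.3919]
 [-0.9999 -0.0099  0.0017  0.0858]
 [-0.0005 -0.1108 -0.9938  0.9978]
 [ 0.      0.      0.      1.    ]]
{'time_s': 0.1, 'q': array([-1.2691,  0.0879,  1.3721, -0.    ,  1.6836, -0.1031]), 'qvel': array([-0.0009, -0.0009, -0.0008, -0.0006,  0.0017, -0.0003]), 'tau': array([  0.0025, -34.1255, -30.33  ,   0.072 ,   0.0305,  -0.0001]), 'eef_pos': array([ 0.2164, -0.505 ,  0.1659]), 'orientation': array([-0.6926, -0.1428,  0.6927, -0.1414]), 'ft_force': array([ 0.4637, -0.6204, -0.0481]), 'moment': array([0.0383, 0.0456, 0.0389]), 'opening': 0.09424273244191135}
```

View pics/scene0.png

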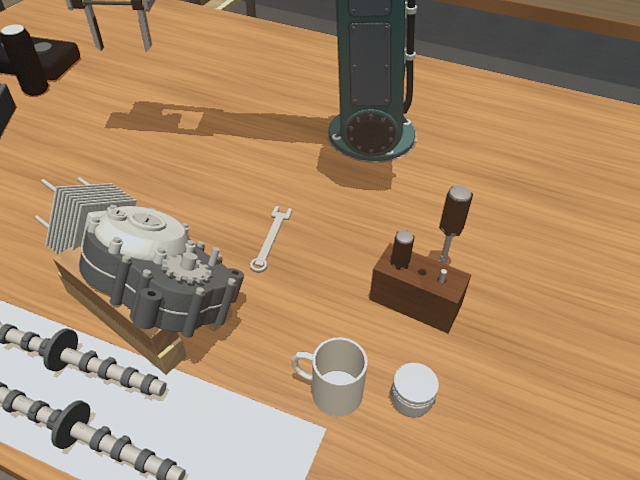

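View pics/top0.png

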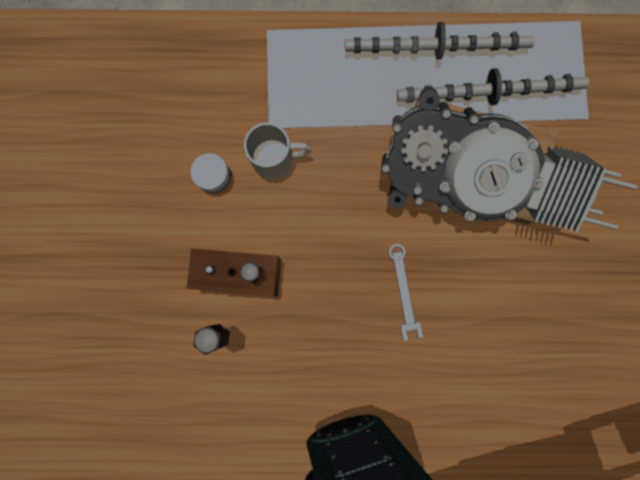

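```bash
python3 - <<'E'
import cv2,numpy as np
s=cv2.imread("pics/scene0.png");t=cv2.imread("pics/top0.png")
c=lambda im,x,y,w,h,k:cv2.resize(im[y:y+h,x:x+w],None,fx=k,fy=k,interpolation=cv2.INTER_CUBIC)
a=c(t,440,120,100,100,4);b=c(s,70,190,100,100,4)[:400];d=c(t,180,240,110,75,3);e=c(s,360,180,120,150,3)
o=np.zeros((600,800,3),np.uint8);o[:400,:400]=a;o[:400,400:]=b
o[400:,:293]=cv2.resize(d,(293,200));
cv2.imwrite("pics/crop1.png",o)
E
```

```text
(no output)
```

View pics/crop1.png

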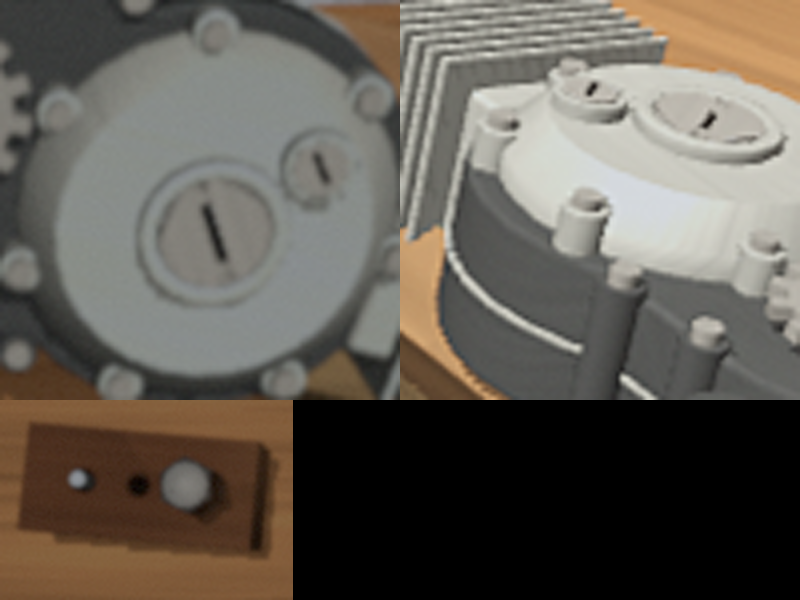

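```bash
cat > h.py <<'E'
import cv2,numpy as np
from bench import env,get_image,camera_model
np.set_printoptions(precision=4,suppress=True)
def cam(n):
    m=camera_model(n);E=np.array(m["extrinsics"]);K=np.array([[m["fx"],0,m["cx"]],[0,m["fy"],m["cy"]],[0,0,1.]]);return K,E
def ray(n,uv):
    K,E=cam(n);d=E[:3,:3]@np.linalg.solve(K,[uv[0],uv[1],1.]);return E[:3,3],d/np.linalg.norm(d)
def plane(n,uv,p,nv):
    o,d=ray(n,uv);p=np.array(p);nv=np.array(nv);return o+d*((p-o)@nv)/(d@nv)
def atz(n,uv,z): return plane(n,uv,[0,0,z],[0,0,1.])
def proj(n,P):
    K,E=cam(n);c=E[:3,:3].T@(np.array(P)-E[:3,3]);p=K@c;return p[:2]/p[2]
def tri(u1,u2):
    o1,d1=ray("top",u1);o2,d2=ray("scene",u2)
    s=np.linalg.lstsq(np.stack([d1,-d2],1),o2-o1,rcond=None)[0];a=o1+s[0]*d1;b=o2+s[1]*d2
    return (a+b)/2,np.linalg.norm(a-b)
def circ_normal(n,el):
    (u,v),(a,b),ang=el; # fitEllipse: first axis a at ang; b>=a
    K,E=cam(n);o,d=ray(n,(u,v));t=np.radians(ang)
    _,d2=ray(n,(u+3*np.cos(t),v+3*np.sin(t)));m=d2-d*(d@d2);m/=np.linalg.norm(m)
    r=a/b;return [-r*d+s*np.sqrt(1-r*r)*m for s in(1,-1)]
E
python3 - <<'E'
from h import *
import os
out=[]
for n,(cx,cy) in(("top",(493.7,178.5)),("scene",(147.5,220.2))):
    im=cv2.imread(f"pics/{n}0.png");k=8;x,y=int(cx)-25,int(cy)-25
    c=cv2.resize(im[y:y+50,x:x+50],None,fx=k,fy=k,interpolation=cv2.INTER_CUBIC)
    f=c.astype(int);rb=f[...,2]-f[...,0];mask=((rb>8)).astype(np.uint8)*255
    mask=cv2.morphologyEx(mask,cv2.MORPH_CLOSE,np.ones((45,45),np.uint8));mask=cv2.morphologyEx(mask,cv2.MORPH_OPEN,np.ones((25,25),np.uint8))
    cs,_=cv2.findContours(mask,cv2.RETR_EXTERNAL,cv2.CHAIN_APPROX_NONE)
    q=min(cs,key=lambda q:abs(cv2.pointPolygonTest(q,(200,200),True)) if cv2.pointPolygonTest(q,(200,200),True)<0 else 0)
    q=cv2.convexHull(q);el=cv2.fitEllipse(q);cv2.ellipse(c,el,(0,0,255),1);cv2.drawContours(c,[q],-1,(0,255,0),1)
    out.append(c)
    e=(((el[0][0]+.5)/k-.5+x,(el[0][1]+.5)/k-.5+y),(el[1][0]/k,el[1][1]/k),el[2]);print(n,e)
    print(atz(n,e[0],.16)); 
    for nv in circ_normal(n,e):print("n",nv,"tilt",np.degrees(np.arccos(nv[2])),"az",np.degrees(np.arctan2(nv[1],nv[0])))
s=cv2.imread("pics/scene0.png");t=cv2.imread("pics/top0.png")
g=lambda im,x,y,w,h:np.clip(cv2.resize(im[y:y+h,x:x+w],(200*w//h,200),interpolation=cv2.INTER_CUBIC)*2.5,0,255).astype(np.uint8)
r=np.hstack([g(s,388,228,30,46),g(s,435,180,45,70),g(t,235,257,30,30),g(t,185,320,50,40)])
o=np.zeros((600,800,3),np.uint8);o[:400]=np.hstack(out);o[400:,:r.shape[1]]=r[:,:800];cv2.imwrite("pics/crop2.png",o)
E
```

```text
top ((493.48835372924805, 177.69437217712402), (24.544492721557617, 27.425519943237305), 63.26496887207031)
[ 0.5942 -0.1785  0.16  ]
n [-0.5979  0.0614  0.7992] tilt 36.94230512293558 az 174.13883256661305
n [0.1961 0.4634 0.8642] tilt 30.21135112304455 az 67.06150954751497
scene ((152.8099136352539, 217.1423740386963), (54.86382293701172, 85.31627655029297), 102.41484069824219)
[ 0.5868 -0.1715  0.16  ]
n [ 0.8959  0.4371 -0.0794] tilt 94.55315157525608 az 26.00436634530237
n [-0.2334  0.2534  0.9388] tilt 20.15262257226424 az 132.65630463938444
```

View pics/crop2.png

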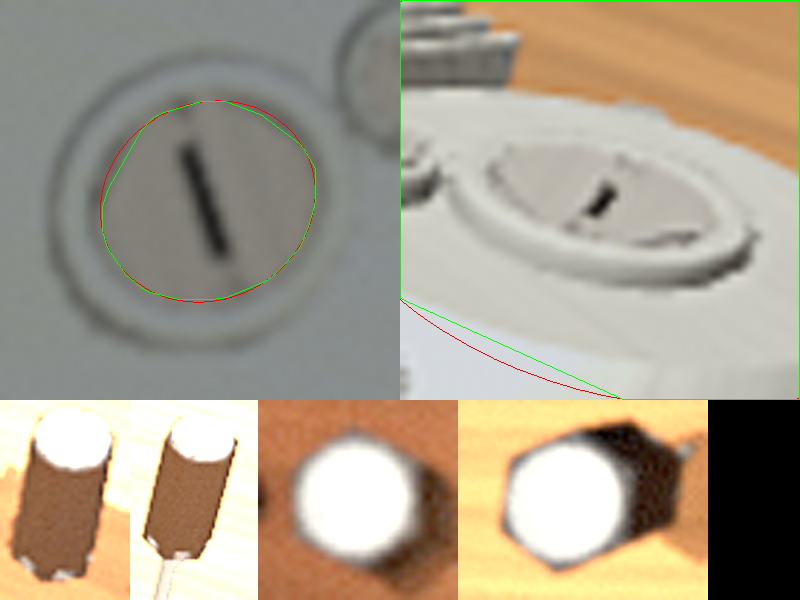

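```bash
python3 - <<'E'
from h import *
from scipy.spatial.transform import Rotation as R
s8=lambda n,x,y:((x+.5)/8-.5+(468 if n=="top" else 122),(y+.5)/8-.5+(153 if n=="top" else 195))
P,e=tri(s8("top",205,202),s8("scene",202,201));print("cap tri",P,e, "top@.16",atz("top",s8("top",205,202),.16))
q=np.array([s8("scene",x-400,y) for x,y in[(487,165),(500,150),(555,142),(620,155),(700,190),(720,215),(690,236),(640,243),(560,222),(510,195)]],np.float32)
el=cv2.fitEllipse(q);print(el)
for nv in circ_normal("scene",el):print("n",nv,"tilt",np.degrees(np.arccos(nv[2])),"az",np.degrees(np.arctan2(nv[1],nv[0])))
q=np.array([s8("top",x,y) for x,y in[(48,200),(70,115),(120,68),(200,50),(280,75),(325,130),(345,200),(320,280),(270,325),(195,348),(110,318),(68,270)]],np.float32)
el=cv2.fitEllipse(q);print(el)
for nv in circ_normal("top",el):print("n",nv,"tilt",np.degrees(np.arccos(nv[2])),"az",np.degrees(np.arctan2(nv[1],nv[0])))
az=lambda a,b:np.degrees(np.arctan2(*(b-a)[1::-1]))
print("chock az",az(atz("scene",(62,285),0),atz("scene",(168,368),0)))
print("cyl az",az(atz("top",(493.2,177.8),.15),atz("top",(567,190),.15)))
D,e=tri((249.8,271.5),(404,236));print("driver end",D,e,atz("top",(249.8,271.5),.15))
b=[atz("top",(180+x*110/293,240+(y-400)*.375),.085) for x,y in[(30,424),(265,445),(258,550),(18,528)]];b=np.array(b);print(b,b.mean(0),az(b[0],b[1]),az(b[3],b[2]),np.linalg.norm(b-np.roll(b,1,0),axis=1))
print("large",tri((207,340),(460,191)))
print("piston,mug,spanner",atz("top",(211,173),.055),atz("top",(268,147),.09),atz("top",(405,290),0))
for azd in(155,160,165,170):
    a=np.radians(azd);n=np.array([np.cos(a)/2,np.sin(a)/2,.866])
    A=plane("top",s8("top",188,148),P,n);B=plane("top",s8("top",222,256),P,n);print(azd,"slot",(B-A)*1e3,np.linalg.norm(B-A))
st=env.sense();print(R.from_quat(st["orientation"]).as_matrix())
E
```

```text
cap tri [ 0.5944 -0.1784  0.158 ] 0.0003676231970599569 top@.16 [ 0.594 -0.178  0.16 ]
((146.952392578125, 218.59957885742188), (10.403726577758789, 29.596826553344727), 104.55868530273438)
n [ 0.8852  0.2779 -0.373 ] tilt 111.89877564159681 az 17.430744025437175
n [-0.5281  0.1042  0.8427] tilt 32.56935542623087 az 168.83717385578123
((492.002197265625, 177.2487030029297), (36.839900970458984, 37.40800476074219), 145.0808868408203)
n [-0.3146  0.4186  0.852 ] tilt 31.574394299591162 az 126.92924917985286
n [-0.1293  0.1541  0.9796] tilt 11.603516369582914 az 130.00620150644554
chock az 77.36452472101375
cyl az -99.06124126912532
driver end [0.44   0.2115 0.1483] 0.0007673902352253276 [0.44   0.2109 0.15  ]
[[0.4815 0.3226 0.085 ]
 [0.4694 0.17   0.085 ]
 [0.4019 0.1731 0.085 ]
 [0.4144 0.3277 0.085 ]] [0.4418 0.2483 0.085 ] -94.5396651958402 -94.62556025084633 [0.0674 0.1531 0.0676 0.1551]
large (array([0.3336, 0.2691, 0.1828]), np.float64(0.0020869110050793904))
piston,mug,spanner [0.6232 0.2999 0.055 ] [0.6622 0.1936 0.09  ] [ 0.4168 -0.0582  0.    ]
155 slot [-20.1212  -8.9336  -8.349 ] 0.023545231931450188
160 slot [-19.9588  -9.1458  -9.0226] 0.023736230379364162
165 slot [-19.8076  -9.3435  -9.6503] 0.023932640134445245
170 slot [-19.6683  -9.5256 -10.2283] 0.024128813084450258
[[-0.0006  0.3938 -0.9192]
 [ 0.0019 -0.9192 -0.3938]
 [-1.     -0.002  -0.0002]]
```

```bash
python3 -m crank '[[0.02,0.07,0.03,0,0,6,0],[0.03,0.1,0.07,0,0,14,0],[0.04,0.13,0.1,0,0,22,0],[0.055,0.175,0.105,0,0,30,0],[0.07,0.22,0.105,0,0,38,0]]'; python3 -m crank '[[0.08,0.26,0,0,0,40,0],[0.08,0.26,0,0,0,40,0],[0.08,0.26,0,0,0,40,0],[0.08,0.26,0,0,0,40,0],[0.08,0.26,0,0,0,40,0]]'; python3 -m crank '[[0.073,0.235,0,0,0,17,0],[0.073,0.235,0,0,0,17,0],[0.073,0.235,0,0,0,17,0],[0.073,0.235,0,0,0,17,0],[0.073,0.235,0,0,0,17,0]]'
```

```text
time_s: 0.6
eef_pos: [0.2833, -0.2967, 0.2733]
orientation: [0.608, 0.36, -0.608, 0.363]
ft_force: [0.9, -0.2, 0.6]
opening: 0.094
time_s: 1.1
eef_pos: [0.356, -0.0566, 0.2709]
orientation: [0.448, 0.547, -0.448, 0.548]
ft_force: [1.0, -0.5, -0.1]
opening: 0.0942
time_s: 1.6
eef_pos: [0.429, 0.1789, 0.2706]
orientation: [0.363, 0.607, -0.363, 0.607]
ft_force: [0.7, -0.1, 0.5]
opening: 0.0936
```

```bash
cat > st.py <<'E'
from h import *
from scipy.spatial.transform import Rotation as R
s=env.sense();M=R.from_quat(s["orientation"]).as_matrix()
print("t",s["time_s"],"pos",s["eef_pos"],"\nx",M[:,0],"y",M[:,1],"yaz",np.degrees(np.arctan2(M[1,1],M[0,1])),"\nq",s["q"],"F",s["ft_force"],"M",s["moment"],"op",s["opening"])
E
python3 -m crank '[[0,0,-0.05,0,0,0,0],[0,0,-0.07,0,0,0,0],[0,0,-0.07,0,0,0,0]]'; python3 st.py
```

```text
time_s: 1.9
eef_pos: [0.4265, 0.1763, 0.1963]
orientation: [0.36, 0.609, -0.365, 0.605]
ft_force: [-1.3, 0.7, -0.7]
opening: 0.0939
t 1.9 pos [0.4265 0.1763 0.1963] 
x [-0.0092 -0.0026 -1.    ] y [ 0.8807  0.4735 -0.0093] yaz 28.266241217444545 
q [ 0.269  -0.1071  1.5057 -0.0001  1.7525 -0.2243] F [-1.2657  0.7184 -0.676 ] M [-0.0444 -0.1871  0.0484] op 0.09388799524713685
```

```bash
python3 -m crank '[[0.013,0.034,0,0,0,0,0],[0.013,0.034,0,0,0,0,0],[0.013,0.034,-0.05,0,0,0,0],[0.013,0.034,-0.08,0,0,0,0],[0.013,0.034,-0.1,0,0,0,0]]'; python3 -m crank '[[0,0,0,0,0,0,0],[0,0,0,0,0,0,0]]';python3 st.py
```

```text
time_s: 2.4
eef_pos: [0.4416, 0.2095, 0.1]
orientation: [0.363, 0.607, -0.364, 0.606]
ft_force: [0.5, -0.2, 0.2]
opening: 0.0939
time_s: 2.6
eef_pos: [0.443, 0.2102, 0.1028]
orientation: [0.364, 0.606, -0.363, 0.607]
ft_force: [-0.4, -0.2, 0.2]
opening: 0.0941
t 2.6 pos [0.443  0.2102 0.1028] 
x [ 0.002   0.0006 -1.    ] y [0.8817 0.4719 0.002 ] yaz 28.15558090940928 
q [ 0.3274 -0.026   1.6146 -0.0001  1.551  -0.164 ] F [-0.3971 -0.1579  0.1847] M [ 0.013  -0.1113 -0.0056] op 0.09413830660073506
```

```bash
python3 -m crank '[[-0.003,0,-0.002,0,0,0,60],[-0.003,0,-0.002,0,0,0,255],[-0.003,0,-0.002,0,0,0,255],[-0.003,0,-0.002,0,0,0,255],[-0.003,0,-0.002,0,0,0,255]]'; python3 -m crank '[[0,0,0,0,0,0,255],[0,0,0,0,0,0,255],[0,0,0,0,0,0,255]]';python3 st.py
```

```text
time_s: 3.1
eef_pos: [0.4394, 0.2106, 0.0994]
orientation: [0.363, 0.607, -0.363, 0.607]
ft_force: [0.5, -0.7, -0.6]
opening: 0.0577
time_s: 3.4
eef_pos: [0.4393, 0.2105, 0.0991]
orientation: [0.363, 0.607, -0.363, 0.607]
ft_force: [1.3, 0.9, 0.2]
opening: 0.0335
t 3.4 pos [0.4393 0.2105 0.0991] 
x [ 0.0004  0.0002 -1.    ] y [0.8813 0.4725 0.0004] yaz 28.197385962684795 
q [ 0.3304 -0.0299  1.6257  0.      1.5453 -0.1617] F [1.269  0.9004 0.2494] M [ 0.0376 -0.1702  0.0188] op 0.0335386081263517
```

```bash
python3 -m crank '[[0,0,0,0,0,0,255],[0,0,0,0,0,0,255],[0,0,0,0,0,0,255]]';python3 st.py
```

```text
time_s: 3.7
eef_pos: [0.4393, 0.2105, 0.0991]
orientation: [0.363, 0.607, -0.363, 0.607]
ft_force: [0.9, 0.3, 0.3]
opening: 0.0301
t 3.7 pos [0.4393 0.2105 0.0991] 
x [ 0.0004  0.0001 -1.    ] y [0.8814 0.4724 0.0004] yaz 28.190949703700124 
q [ 0.3304 -0.03    1.6257 -0.      1.5455 -0.1617] F [0.8878 0.2617 0.2805] M [ 0.0403 -0.2147  0.0177] op 0.030132098007095848
```

```bash
python3 -m crank '[[0,0,0.04,0,0,0,255],[0,0,0.09,0,0,0,255],[0,0,0.14,0,0,0,255],[0,0,0.18,0,0,0,255],[0,0,0.18,0,0,0,255]]';python3 -m crank '[[0,0,0,0,0,0,255]]'; python3 st.py; python3 - <<'E'
from h import *
s=get_image("scene");cv2.imwrite("pics/s1.png",s)
u=proj("scene",env.sense()["eef_pos"]-[0,0,.085]);print(u)
x,y=int(u[0])-30,int(u[1])-40
c=cv2.resize(s[y:y+60,x:x+60],None,fx=8,fy=8,interpolation=cv2.INTER_CUBIC);cv2.imwrite("pics/s1c.png",c);print(x,y)
E
```

```text
time_s: 4.2
eef_pos: [0.4414, 0.2113, 0.2861]
orientation: [0.367, 0.604, -0.36, 0.61]
ft_force: [-1.2, -0.1, -0.8]
opening: 0.0297
time_s: 4.3
eef_pos: [0.4394, 0.2105, 0.2794]
orientation: [0.363, 0.606, -0.363, 0.607]
ft_force: [-0.1, -0.1, -2.1]
opening: 0.0297
t 4.3 pos [0.4394 0.2105 0.2794] 
x [ 0.0011  0.0004 -1.    ] y [0.8813 0.4725 0.0011] yaz 28.194724850083176 
q [ 0.3304 -0.0488  1.2881 -0.      1.9012 -0.1617] F [-0.1027 -0.1389 -2.0551] M [-0.0344 -0.1035  0.0458] op 0.02970593473638023
[406.6841 215.5755]
376 175
```

View pics/s1c.png

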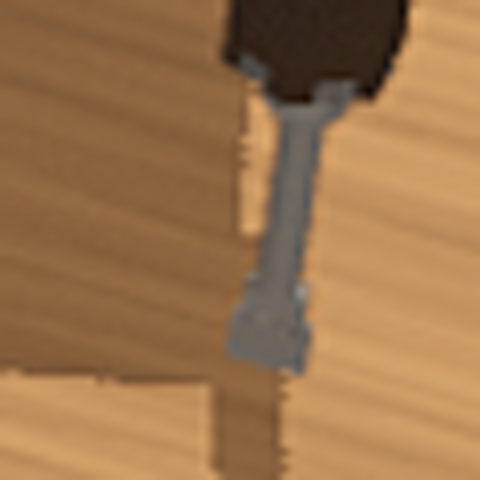

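```bash
python3 - <<'E'
from h import *
T=np.array([.4394,.2105,.1903]);print(proj("scene",T), "seen",376+265.5/8-.44,175+364/8-.44)
for a in(28.2,88.2,148.2):
    v=.008*np.array([np.cos(np.radians(a)),np.sin(np.radians(a)),0]);print(a,proj("scene",T+v)-proj("scene",T-v))
A=atz("scene",(376+228/8,175+356/8),.1903);B=atz("scene",(376+303/8,175+372/8),.1903);print(A,B,(B-A)*1e3)
E
```

```text
[406.5001 216.9352] seen 408.7475 220.06
28.2 [1.7242 7.0374]
88.2 [9.5716 3.2264]
148.2 [ 7.8475 -3.8108]
[0.4463 0.2095 0.1903] [0.4443 0.2242 0.1903] [-2.0312 14.7106  0.    ]
```

```bash
cat > goal.py <<'E'
from h import *
from scipy.spatial.transform import Rotation as R
az=np.radians(168);n=np.array([np.cos(az)/2,np.sin(az)/2,np.sqrt(.75)]);C=np.array([.594,-.178,.16])
def slot(az_deg=None):
    A=plane("top",(491.06,171.06),C,n);B=plane("top",(495.3,184.56),C,n);s=(B-A);return s/np.linalg.norm(s)
def goal(s,h,L=.089):
    y=R.from_rotvec(-n*np.pi/3).apply(s);y=-y if y[0]<0 else y
    return C+n*(L+h),np.stack([-n,y,np.cross(-n,y)],1)
E
python3 - <<'E'
from goal import *
s=slot();print("slot top",s)
x=lambda a,b:((a-400+.5)/8-.5+122,(b+.5)/8-.5+195)
A=plane("scene",x(612,186),C,n);B=plane("scene",x(590,216),C,n);print("scene slot",(B-A)/np.linalg.norm(B-A),np.linalg.norm(B-A),(A+B)/2)
p,M=goal(s,.03);st=env.sense();M0=R.from_quat(st["orientation"]).as_matrix()
print(p,M[:,1],p-st["eef_pos"],np.degrees(R.from_matrix(M@M0.T).as_rotvec()))
E
```

```text
slot top [-0.8202 -0.3926 -0.4161]
scene slot [0.8154 0.407  0.4116] 0.017956108120713344 [ 0.597  -0.1757  0.1614]
[ 0.5358 -0.1656  0.2631] [ 0.6671 -0.5951  0.4482] [ 0.0971 -0.3759 -0.0145] [ 11.4683 -29.7079 -64.9293]
```

```bash
python3 -m crank '[[0.01,-0.038,0.03,1.15,-2.97,-6.5,255],[0.02,-0.076,0.05,2.3,-5.94,-13,255],[0.03,-0.114,0.05,3.45,-8.9,-19.5,255],[0.04,-0.15,0.05,4.6,-11.9,-26,255],[0.0486,-0.188,0.05,5.75,-14.85,-32.5,255]]';python3 -m crank '[[0.01,-0.038,0,1.15,-2.97,-6.5,255],[0.02,-0.076,0,2.3,-5.94,-13,255],[0.03,-0.114,0,3.45,-8.9,-19.5,255],[0.04,-0.15,0,4.6,-11.9,-26,255],[0.0486,-0.188,0,5.75,-14.85,-32.5,255]]'; python3 -m crank '[[0,0,-0.03,0,0,0,255],[0,0,-0.04,0,0,0,255],[0,0,-0.04,0,0,0,255]]'; python3 st.py; python3 - <<'E'
from goal import *
p,M=goal(slot(),.03);st=env.sense();M0=R.from_quat(st["orientation"]).as_matrix()
print("togo",p-st["eef_pos"],np.degrees(R.from_matrix(M@M0.T).as_rotvec()))
E
```

```text
time_s: 4.85
eef_pos: [0.487, 0.0211, 0.3257]
orientation: [0.591, 0.416, -0.44, 0.533]
ft_force: [0.5, 0.2, -1.5]
opening: 0.0297
time_s: 5.35
eef_pos: [0.5353, -0.1667, 0.3247]
orientation: [0.76, 0.184, -0.472, 0.407]
ft_force: [0.1, -0.0, -2.2]
opening: 0.0301
time_s: 5.65
eef_pos: [0.5345, -0.1645, 0.2832]
orientation: [0.759, 0.187, -0.473, 0.408]
ft_force: [-0.9, -0.3, -1.3]
opening: 0.0294
t 5.65 pos [ 0.5345 -0.1645  0.2832] 
x [ 0.4834 -0.1015 -0.8695] y [ 0.669  -0.5978  0.4417] yaz -41.78177092697881 
q [-0.5005 -0.3266  1.6127  0.1466  1.3596  0.1761] F [-0.918  -0.3492 -1.321 ] M [-0.026   0.3127  0.0049] op 0.029391035774247797
togo [ 0.0013 -0.0011 -0.0202] [-0.209  -0.3662  0.0878]
```

```bash
python3 -m crank '[[0.005,-0.0015,-0.018,0,0,0,255],[0.01,-0.003,-0.036,0,0,0,255],[0.01,-0.003,-0.036,0,0,0,255],[0.01,-0.003,-0.036,0,0,0,255]]'; python3 - <<'E'
from goal import *
st=env.sense();p,M=goal(slot(),.012);print(st["eef_pos"]-p,st["ft_force"],st["moment"])
S=get_image("scene");T=get_image("top");tip=st["eef_pos"]+.089*R.from_quat(st["orientation"]).as_matrix()[:,0]
print(tip,proj("scene",tip),proj("top",tip))
o=[]
for im,(x,y) in((S,(122,185)),(T,(468,153))):o.append(cv2.resize(im[y:y+50,x:x+50],None,fx=8,fy=8,interpolation=cv2.INTER_CUBIC))
cv2.imwrite("pics/near.png",np.hstack(o))
E
```

```text
time_s: 6.05
eef_pos: [0.5467, -0.1679, 0.2536]
orientation: [0.76, 0.185, -0.47, 0.41]
ft_force: [-0.3, -0.5, -1.0]
opening: 0.0296
[ 0.002  -0.0004  0.0061] [-0.2804 -0.4708 -0.9736] [ 0.0295  0.337  -0.0083]
[ 0.5903 -0.1772  0.1766] [146.4769 209.9971] [496.0269 177.6342]
```

View pics/near.png

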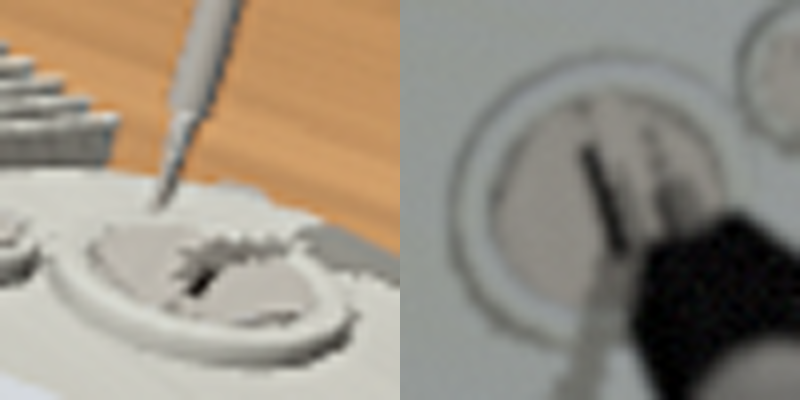

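```bash
python3 - <<'E'
from goal import *
st=env.sense();ax=-R.from_quat(st["orientation"]).as_matrix()[:,0];tip=st["eef_pos"]-.089*ax
o=[]
for nme,(x,y) in(("scene",(110,100)),("top",(440,140))):
    im=get_image(nme);k=4;w=100;h=140
    c=cv2.resize(im[y:y+h,x:x+w],None,fx=k,fy=k,interpolation=cv2.INTER_CUBIC)
    for d in(0,.012,.064,.075,.137):
        p=proj(nme,tip+d*ax);print(nme,d,p);cv2.circle(c,(int((p[0]-x+.5)*k),int((p[1]-y+.5)*k)),3,(0,0,255),-1)
    o.append(c)
cv2.imwrite("pics/near2.png",np.hstack(o));print(st["eef_pos"],ax)
E
```

```text
scene 0 [145.7357 209.3352]
scene 0.012 [147.3146 202.5531]
scene 0.064 [154.3223 172.4518]
scene 0.075 [155.8402 165.9318]
scene 0.137 [164.6387 128.1384]
top 0 [496.7489 177.0526]
top 0.012 [498.1312 179.2099]
top 0.064 [504.5714 189.2606]
top 0.075 [506.0358 191.5459]
top 0.137 [515.0631 205.6342]
[ 0.547  -0.1684  0.2552] [-0.4928  0.1063  0.8636]
```

View pics/near2.png

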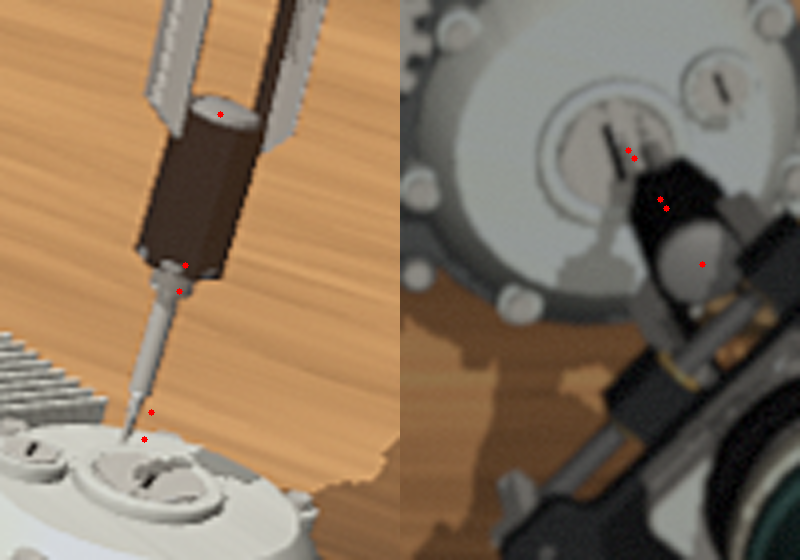

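```bash
python3 - <<'E'
from goal import *
st=env.sense();M=R.from_quat(st["orientation"]).as_matrix();tip=st["eef_pos"]+.089*M[:,0]
us=(110+127/4-.4,100+438/4-.4);print(us)
for ut in((500.4,173.8),(498.9,168.9),(502,177)):
    P,e=tri(ut,us);print(ut,P,e,"in tool",M.T@(P-tip)*1e3)
# scene-only: tip displaced along tool z (pitch about jaw y)
o,d=ray("scene",us)
A=np.stack([M[:,2],-d],1);k=np.linalg.lstsq(A,o-tip,rcond=None)[0];print("z shift",k[0],np.linalg.norm(tip+k[0]*M[:,2]-o-k[1]*d), proj("top",tip+k[0]*M[:,2]))
print("end",110+222/4-.4,100+112/4-.4,"pred",proj("scene",tip-.142*M[:,0]))
T=get_image("top");c=cv2.resize(T[150:200,478:528],None,fx=10,fy=10,interpolation=cv2.INTER_CUBIC)
c=np.clip((c.astype(float)-40)*1.5,0,255).astype(np.uint8)
S=get_image("scene");e=cv2.resize(S[180:230,120:170],None,fx=10,fy=10,interpolation=cv2.INTER_CUBIC)[:,:300]
cv2.imwrite("pics/near3.png",np.hstack([c,e]))
E
```

```text
(141.35, 209.1)
(500.4, 173.8) [ 0.5954 -0.1827  0.1808] 0.0004885856437140707 in tool [0.5397 7.0389 0.461 ]
(498.9, 168.9) [ 0.601  -0.1775  0.1879] 0.00195640223057936 in tool [-3.3513 10.9102 -8.3902]
(502, 177) [ 0.5916 -0.1868  0.1759] 0.0003312864027662971 in tool [3.323  4.6759 6.9823]
z shift 0.007477099905687295 0.005605189974933033 [500.3767 180.0614]
end 165.1 127.6 pred [165.334  125.0036]
```

View pics/near3.png

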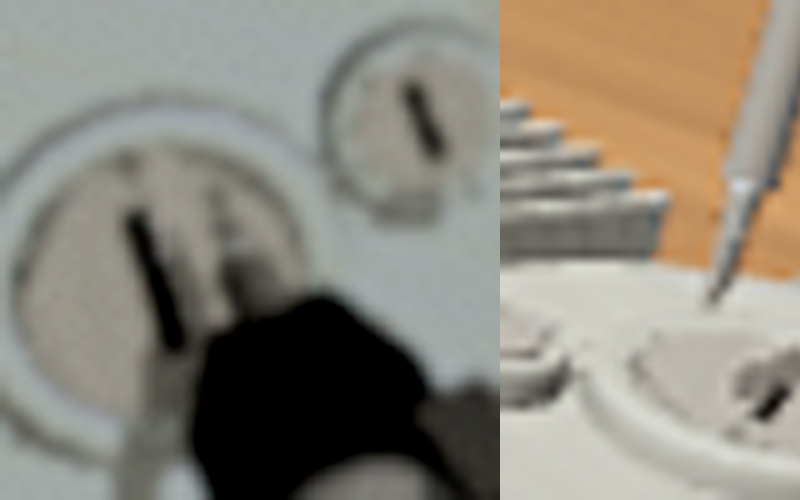

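```bash
cat >> goal.py <<'E'
C2=np.array([.5944,-.1784,.158]);TV=np.array([.0895,.0070,.0005])
def goal2(h,lat=0,tw=0):
    s=R.from_rotvec(-n*np.radians(tw)).apply(slot());_,M=goal(s,0);M=M@R.from_rotvec([0,0,-np.radians(3.7)]).as_matrix()
    w=np.cross(n,slot());return C2+n*h+w*lat-M@TV,M
def togo(*a):
    p,M=goal2(*a);st=env.sense();M0=R.from_quat(st["orientation"]).as_matrix()
    print("togo",p-st["eef_pos"],np.degrees(R.from_matrix(M@M0.T).as_rotvec()))
    d=n@(M0@TV+st["eef_pos"]-C2);e=M0@TV+st["eef_pos"]-C2;print("tip h,w,s mm",1e3*np.array([d,e@np.cross(n,slot()),e@slot()]),"F along n",st["ft_force"]@n,"lat",st["ft_force"]@np.cross(n,slot()),st["ft_force"]@slot(),"M.n",st["moment"]@n)
E
python3 -c "
from goal import *
print(n,slot(),np.cross(n,slot()));togo(.006)"
```

```text
[-0.4891  0.104   0.866 ] [-0.8202 -0.3926 -0.4161] [ 0.2967 -0.9138  0.2773]
togo [ 0.0004  0.0013 -0.0139] [2.1806 3.1579 0.9186]
tip h,w,s mm [18.4012 10.302  -8.0723] F along n -1.8853872487250976 lat -0.2837796587671689 0.40738466915957827 M.n -0.01539142733143832
```

```bash
python3 -m crank '[[0.0004,0.0013,-0.007,1,1.5,0.45,255],[0.0004,0.0013,-0.0139,2.2,3.2,0.9,255],[0.0004,0.0013,-0.0139,2.2,3.2,0.9,255],[0.0004,0.0013,-0.0139,2.2,3.2,0.9,255]]'; python3 - <<'E'
from goal import *
togo(.006)
st=env.sense();M=R.from_quat(st["orientation"]).as_matrix();tip=st["eef_pos"]+M@TV
print("pred",proj("scene",tip)-[120,180],proj("top",tip)-[468,150])
T=get_image("top");c=cv2.resize(T[150:200,468:508],None,fx=10,fy=10,interpolation=cv2.INTER_CUBIC)
c=np.clip((c.astype(float)-40)*1.5,0,255).astype(np.uint8)
S=get_image("scene");e=cv2.resize(S[190:240,125:165],None,fx=10,fy=10,interpolation=cv2.INTER_CUBIC)
cv2.imwrite("pics/near4.png",np.hstack([c,e]))
E
```

```text
time_s: 6.75
eef_pos: [0.5469, -0.1676, 0.2384]
orientation: [0.752, 0.211, -0.485, 0.393]
ft_force: [-0.2, -0.3, -1.0]
opening: 0.0298
togo [0.0001 0.0003 0.0021] [-0.1146 -0.2214  0.0483]
tip h,w,s mm [ 4.1895 -0.6382  1.4016] F along n -0.8082530519038579 lat -0.04864449281942765 0.7347851351106187 M.n 0.04286276682726112
pred [27.8656 37.1967] [25.365  29.5225]
```

View pics/near4.png

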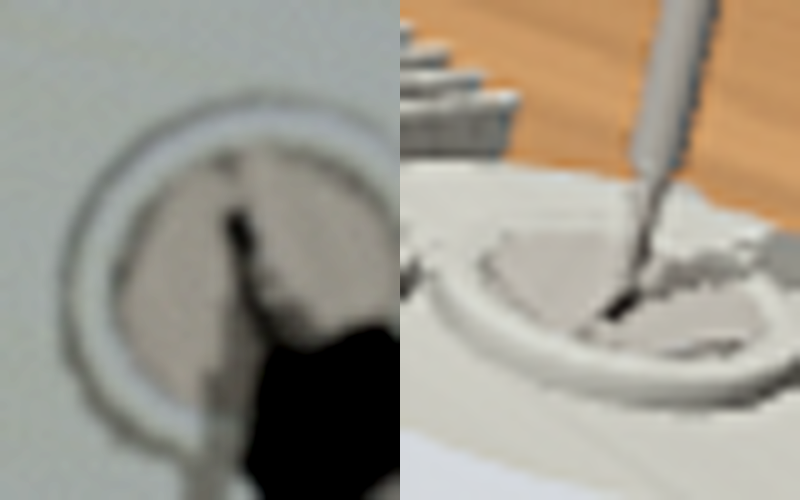

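```bash
python3 -m crank '[[0.001,-0.0008,-0.0012,0,0,0,255],[0.0015,-0.001,-0.0025,0,0,0,255],[0.0024,-0.001,-0.0037,0,0,0,255],[0.003,-0.0012,-0.0047,0,0,0,255],[0.003,-0.0012,-0.0047,0,0,0,255]]'; python3 -c "
from goal import *
togo(-.0015)"
```

```text
time_s: 7.35
eef_pos: [0.5497, -0.1684, 0.2342]
orientation: [0.753, 0.211, -0.484, 0.394]
ft_force: [0.1, 0.2, -1.9]
opening: 0.0301
togo [ 0.001   0.0002 -0.0002] [-0.0802 -0.162   0.0203]
tip h,w,s mm [-0.891  -0.2267  1.0754] F along n -1.7026929372583608 lat -0.6577508570025475 0.6498677167552269 M.n 0.02229679106284148
```

```bash
python3 -m crank '[[0.0005,0,-0.001,0,0,0,255],[0.001,-0.0002,-0.0018,0,0,0,255],[0.0015,-0.0003,-0.0026,0,0,0,255],[0.0015,-0.0003,-0.0026,0,0,0,255]]'; python3 -c "
from goal import *
togo(-.004)"
```

```text
time_s: 7.75
eef_pos: [0.5513, -0.1688, 0.232]
orientation: [0.753, 0.21, -0.484, 0.394]
ft_force: [-0.3, -0.8, -1.6]
opening: 0.0298
togo [ 0.0006  0.0004 -0.0001] [-0.0641 -0.1329  0.0227]
tip h,w,s mm [-3.6256  0.0735  0.7829] F along n -1.3148819411733876 lat 0.18599746685337176 1.277350019201144 M.n -0.023700863389723333
```

```bash
python3 -m crank '[[0.0005,-0.0001,-0.0009,0,0,0,255],[0.001,-0.0002,-0.0017,0,0,0,255],[0.001,-0.0002,-0.0017,0,0,0,255]]'; python3 -c "
from goal import *
togo(-.005)"
```

```text
time_s: 8.05
eef_pos: [0.5523, -0.1687, 0.2321]
orientation: [0.753, 0.21, -0.483, 0.394]
ft_force: [-4.7, 2.2, 5.5]
opening: 0.0295
togo [ 0.0002  0.0002 -0.0012] [-0.0396 -0.0506 -0.0046]
tip h,w,s mm [-3.9459  0.3798 -0.2177] F along n 7.286685606989725 lat -1.9208691820535417 0.67634626685492 M.n 0.07991806344596772
```

```bash
python3 -m crank '[[0,0,0,1.95,-0.4,-3.5,255],[0,0,0,3.9,-0.8,-6.9,255],[0,0,0,5.9,-1.25,-10.4,255],[0,0,0,5.9,-1.25,-10.4,255]]'; python3 -c "
from goal import *
togo(-.005,0,12)
p0=goal2(0)[0]
for t in(12,30,45,60,75,90):print(t,(goal2(0,0,t)[0]-p0)*1e3)"
```

```text
time_s: 8.45
eef_pos: [0.5522, -0.1683, 0.232]
orientation: [0.794, 0.162, -0.497, 0.311]
ft_force: [-4.8, 3.1, 4.9]
opening: 0.0297
togo [ 0.0004 -0.0001 -0.0009] [-0.18   -0.024   0.0266]
tip h,w,s mm [-3.975  -0.1788 -0.1061] F along n 6.892572806020535 lat -2.9330183519109836 0.6427880338664762 M.n 0.08828618172758049
12 [0.2222 0.1141 0.1118]
30 [0.5772 0.1834 0.3039]
45 [0.8706 0.1437 0.4744]
60 [-0.0886 -2.2548  0.2206]
75 [-0.3167 -2.0516  0.0674]
90 [-0.4874 -1.7849 -0.061 ]
```

```bash
python3 -m crank '[[0,0,0,1.95,-0.4,-3.5,255],[0,0,0,3.9,-0.8,-6.9,255],[0,0,0,5.9,-1.25,-10.4,255],[0,0,0,5.9,-1.25,-10.4,255]]'; python3 -c "
from goal import *
togo(-.005,0,24)"
```

```text
time_s: 8.85
eef_pos: [0.5524, -0.1679, 0.2321]
orientation: [0.825, 0.111, -0.506, 0.225]
ft_force: [-4.8, 3.4, 4.7]
opening: 0.03
togo [ 0.0005 -0.0004 -0.0009] [-0.2506  0.0293 -0.0193]
tip h,w,s mm [-3.9704 -0.5579 -0.2881] F along n 6.8116805829012215 lat -3.2289802940416976 0.6477307549803577 M.n 0.16005040572642826
```

```bash
python3 -m crank '[[0,0,0,1.95,-0.4,-3.5,255],[0,0,0,3.9,-0.8,-6.9,255],[0,0,0,5.9,-1.25,-10.4,255],[0,0,0,7.8,-1.7,-13.9,255],[0,0,0,7.8,-1.7,-13.9,255]]'; python3 -c "
from goal import *
togo(-.005,0,40)"; python3 - <<'E'
from h import *
T=get_image("top");S=get_image("scene")
cv2.imwrite("pics/turn.png",np.hstack([cv2.resize(T[150:200,468:508],None,fx=10,fy=10,interpolation=cv2.INTER_CUBIC),cv2.resize(S[190:240,125:165],None,fx=10,fy=10,interpolation=cv2.INTER_CUBIC)]))
E
```

```text
time_s: 9.35
eef_pos: [0.5527, -0.1677, 0.2322]
orientation: [0.854, 0.042, -0.508, 0.107]
ft_force: [-4.3, 3.2, 5.4]
opening: 0.0297
togo [ 0.0005 -0.0006 -0.0009] [-0.2472  0.1455  0.0008]
tip h,w,s mm [-3.9569 -0.6567 -0.4791] F along n 7.130448089403329 lat -2.7192132172594774 -0.0009505406582248632 M.n 0.17612083391915012
```

View pics/turn.png

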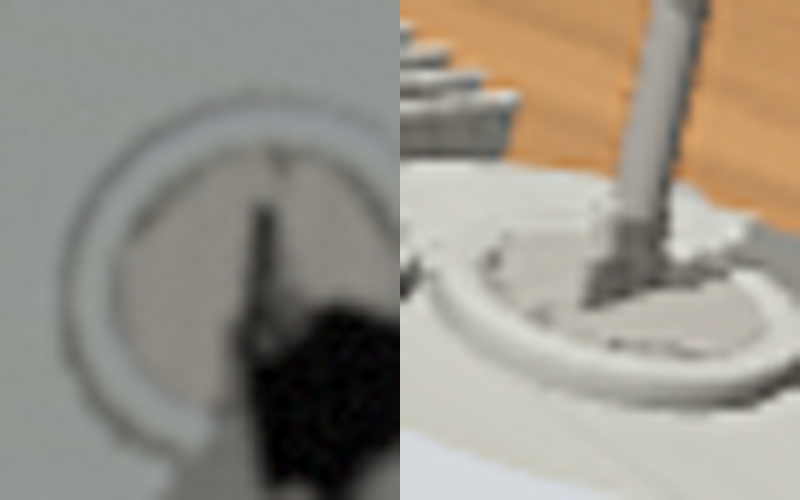

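```bash
python3 -m crank '[[0,0,0,1.95,-0.4,-3.5,255],[0,0,0,3.9,-0.8,-6.9,255],[0,0,0,5.9,-1.25,-10.4,255],[0,0,0,7.8,-1.7,-13.9,255]]'; python3 -c "
from goal import *
togo(-.005,0,56)"; python3 -m crank '[[0,0,0,1.5,-0.3,-2.6,255],[0,0,0,2.9,-0.6,-5.2,255],[0,0,0,2.9,-0.6,-5.2,255]]'; python3 -c "
from goal import *
togo(-.005,0,62)"
```

```text
time_s: 9.85
eef_pos: [0.5531, -0.1678, 0.2325]
orientation: [0.865, -0.029, -0.5, -0.013]
ft_force: [-2.8, 2.4, 5.0]
opening: 0.03
togo [-0.0007 -0.003  -0.0013] [  88.2505  -18.4231 -155.4945]
tip h,w,s mm [-3.9182 -0.5242 -0.7647] F along n 5.932027215157491 lat -1.671693470140158 -0.6745056905427977 M.n 0.194892235714469
time_s: 10.15
eef_pos: [0.5531, -0.1679, 0.2325]
orientation: [0.865, -0.055, -0.495, -0.057]
ft_force: [-4.0, 3.5, 5.2]
opening: 0.0298
togo [-0.0008 -0.0028 -0.0014] [  88.3313  -18.5221 -155.6425]
tip h,w,s mm [-3.9271 -0.4819 -0.6363] F along n 6.7905261442538425 lat -2.9869095962402814 -0.26260793637524826 M.n 0.20367060590074415
```

```bash
cat > m.py <<'E'
from goal import *
s=env.sense();M=R.from_quat(s["orientation"]).as_matrix();y0=goal(slot(),0)[1][:,1]
print("Mn %.3f Fn %.1f q6 %.3f turn %.1f"%(s["moment"]@n,s["ft_force"]@n,s["q"][5],np.degrees(np.arctan2(np.cross(y0,M[:,1])@-n,y0@M[:,1]))))
E
python3 -m crank '[[0,0,0,1.5,-0.3,-2.6,255],[0,0,0,2.9,-0.6,-5.2,255],[0,0,0,2.9,-0.6,-5.2,255]]' >/dev/null; python3 m.py;  python3 -m crank '[[0,0,0,1,-0.2,-1.8,255],[0,0,0,2,-0.4,-3.5,255],[0,0,0,2,-0.4,-3.5,255]]'>/dev/null; python3 m.py
```

```text
Mn 0.157 Fn 5.9 q6 1.269 turn 68.0
Mn 0.186 Fn 6.9 q6 1.337 turn 72.1
```

```bash

python3 -m crank '[[0,0,0,1,-0.2,-1.8,255],[0,0,0,2,-0.4,-3.5,255],[0,0,0,2,-0.4,-3.5,255]]' >/dev/null; python3 m.py;  python3 -m crank '[[0,0,0,1,-0.2,-1.8,255],[0,0,0,2,-0.4,-3.5,255],[0,0,0,2,-0.4,-3.5,255]]'>/dev/null; python3 m.py
```

```text
Mn 0.181 Fn 6.2 q6 1.406 turn 76.1
Mn 0.199 Fn 6.3 q6 1.476 turn 80.2
```

```bash

python3 -m crank '[[0,0,0,1,-0.2,-1.8,255],[0,0,0,2,-0.4,-3.5,255],[0,0,0,2,-0.4,-3.5,255]]' >/dev/null; python3 m.py;  python3 -m crank '[[0,0,0,1,-0.2,-1.8,255],[0,0,0,2,-0.4,-3.5,255],[0,0,0,2,-0.4,-3.5,255]]'>/dev/null; python3 m.py
```

```text
Mn 0.148 Fn 5.4 q6 1.546 turn 84.2
Mn 0.140 Fn 6.2 q6 1.617 turn 88.3
```

```bash

python3 -m crank '[[0,0,0,1,-0.2,-1.8,255],[0,0,0,2,-0.4,-3.5,255],[0,0,0,2,-0.4,-3.5,255]]' >/dev/null; python3 m.py;  python3 -m crank '[[0,0,0,1,-0.2,-1.8,255],[0,0,0,2,-0.4,-3.5,255],[0,0,0,2,-0.4,-3.5,255]]'>/dev/null; python3 m.py
```

```text
Mn 0.164 Fn 5.0 q6 1.688 turn 92.3
Mn 0.279 Fn 5.8 q6 1.758 turn 96.4
```

```bash
python3 -m crank '[[0,0,0,0.5,-0.1,-0.9,255],[0,0,0,1,-0.2,-1.75,255],[0,0,0,1,-0.2,-1.75,255]]' >/dev/null; python3 m.py; python3 -m crank '[[0,0,0,0.5,-0.1,-0.9,255],[0,0,0,0.5,-0.1,-0.9,255]]' >/dev/null; python3 m.py
```

```text
Mn 0.331 Fn 5.1 q6 1.794 turn 98.4
Mn 0.443 Fn 5.2 q6 1.812 turn 99.4
```

```bash
python3 -m crank '[[0,0,0,-1.95,0.4,3.5,255],[0,0,0,-3.9,0.8,6.9,255],[0,0,0,-3.9,0.8,6.9,255]]' >/dev/null; python3 m.py; python3 -m crank '[[-0.0024,0.0005,0.0043,0,0,0,255],[-0.0049,0.001,0.0087,0,0,0,255],[-0.0123,0.0026,0.0216,0,0,0,255],[-0.0245,0.005,0.0433,0,0,0,255],[-0.049,0.0104,0.0866,0,0,0,255]]'; python3 m.py; python3 st.py; python3 - <<'E'
from goal import *
T=get_image("top");S=get_image("scene");cv2.imwrite("pics/s2.png",S);cv2.imwrite("pics/t2.png",T)
cv2.imwrite("pics/after.png",np.hstack([cv2.resize(T[150:200,468:508],None,fx=10,fy=10,interpolation=cv2.INTER_CUBIC),cv2.resize(S[130:255,110:210],None,fx=4,fy=4,interpolation=cv2.INTER_CUBIC)]))
E
```

```text
Mn 0.162 Fn 6.7 q6 1.671 turn 91.4
time_s: 13.85
eef_pos: [0.5011, -0.1583, 0.3107]
orientation: [0.826, -0.18, -0.458, -0.275]
ft_force: [0.8, 0.0, -1.5]
opening: 0.0296
Mn 0.046 Fn -1.7 q6 1.675 turn 91.7
t 13.85 pos [ 0.5011 -0.1583  0.3107] 
x [ 0.5145 -0.0463 -0.8563] y [-0.5497 -0.7842 -0.2879] yaz -125.03308476319994 
q [-0.6074 -0.4043  1.6217  0.2606  1.4456  1.675 ] F [ 0.7876  0.0393 -1.5065] M [0.0632 0.378  0.044 ] op 0.0295981608697123
```

View pics/after.png

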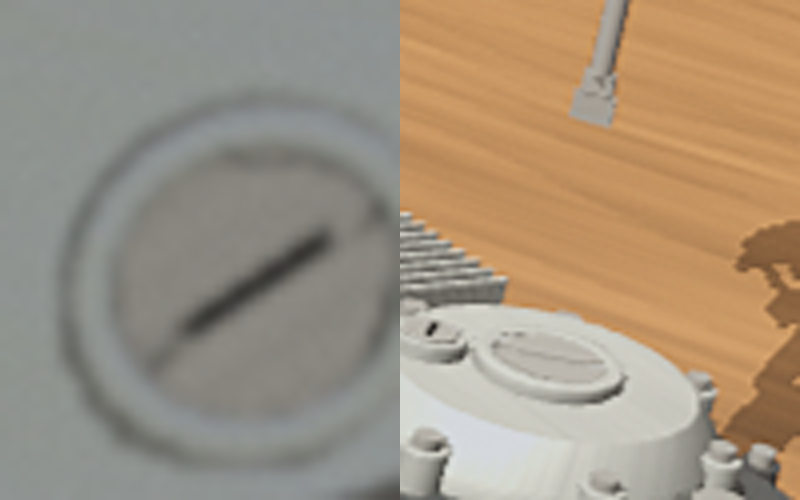

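```bash
python3 - <<'E'
from goal import *
a=plane("top",(486.0,182.5),C,n);b=plane("top",(500.0,173.3),C,n);v=b-a;print("slot len",np.linalg.norm(v));v/=np.linalg.norm(v);s=slot()
print("cap turn cw deg",np.degrees(np.arctan2(np.cross(s,v)@-n,s@v)),"mod 180")
st=env.sense();M=R.from_quat(st["orientation"]).as_matrix()
print("pred tip",proj("scene",st["eef_pos"]+M@TV),"pred untilted",proj("scene",st["eef_pos"]+M[:,0]*.0895),"seen",110+192/4-.4,130+118/4-.4)
e=lambda k:st["eef_pos"]+M@(TV*k)
# image axis slope of shank seen: (592,118)->(612,20)
print("slope pred",np.subtract(proj("scene",e(1)),proj("scene",e(.6))),"seen",(592-612)/4,(118-20)/4)
# home orientation: rotate to vertical, jaw az 28.2, tilt comp
y=np.array([np.cos(np.radians(28.2)),np.sin(np.radians(28.2)),0]);x=np.array([0,0,-1.])
for sg in(1,-1):
  Mh=np.stack([x,sg*y,np.cross(x,sg*y)],1)@R.from_rotvec([0,0,-np.radians(3.7)]).as_matrix()
  print(sg,np.degrees(R.from_matrix(Mh@M.T).as_rotvec()),Mh@TV)
E
```

```text
slot len 0.025608244434142995
cap turn cw deg -105.64385374517848 mod 180
pred tip [157.6055 161.2904] pred untilted [158.5091 162.5439] seen 157.6 159.1
slope pred [-5.1203 21.6022] seen -5.0 24.5
1 [-39.0515  16.8612 152.9858] [ 0.0013  0.0001 -0.0898]
-1 [ 12.1761  28.2005 -21.4707] [-0.0013 -0.0001 -0.0898]
```

```bash
cat >> goal.py <<'E'
HOLE=np.array([.439,.210])
def home(tipz,azd=-92.,tv=None,tilt=3.7):
    tv=TV if tv is None else np.array(tv)
    y=np.array([np.cos(np.radians(azd)),np.sin(np.radians(azd)),0]);x=np.array([0,0,-1.])
    Mh=np.stack([x,y,np.cross(x,y)],1)@R.from_rotvec([0,0,-np.radians(tilt)]).as_matrix()
    p=np.array([*HOLE,tipz])-Mh@tv;st=env.sense();M=R.from_quat(st["orientation"]).as_matrix()
    print("p",p,"togo",p-st["eef_pos"],np.degrees(R.from_matrix(Mh@M.T).as_rotvec()))
E
python3 -c "
from goal import *
home(.125)"
```

```text
p [0.4395 0.2112 0.2148] togo [-0.0641  0.3713 -0.1103] [-3.5438 30.8795 36.8919]
```

```bash
python3 -m crank '[[-0.006,0.038,0,-0.36,3.1,3.7,255],[-0.013,0.076,0,-0.7,6.2,7.4,255],[-0.019,0.114,0,-1.1,9.3,11.1,255],[-0.026,0.15,0,-1.4,12.4,14.8,255],[-0.032,0.186,0,-1.8,15.4,18.4,255]]'; python3 -m crank '[[-0.006,0.038,0,-0.36,3.1,3.7,255],[-0.013,0.076,-0.01,-0.7,6.2,7.4,255],[-0.019,0.114,-0.03,-1.1,9.3,11.1,255],[-0.026,0.15,-0.05,-1.4,12.4,14.8,255],[-0.032,0.186,-0.07,-1.8,15.4,18.4,255]]'; python3 -m crank '[[0,0,0,0,0,0,255],[0,0,0,0,0,0,255]]'; python3 -c "
from goal import *
home(.125)"; python3 st.py
```

```text
time_s: 14.45
eef_pos: [0.4708, 0.0281, 0.3157]
orientation: [0.782, -0.088, -0.596, -0.157]
ft_force: [0.9, -0.1, -2.2]
opening: 0.0292
time_s: 14.95
eef_pos: [0.4392, 0.2145, 0.245]
orientation: [-0.702, -0.009, 0.711, 0.035]
ft_force: [-0.1, 0.0, -1.2]
opening: 0.0298
time_s: 15.15
eef_pos: [0.4391, 0.2134, 0.2446]
orientation: [-0.702, -0.008, 0.711, 0.035]
ft_force: [0.8, 0.1, -1.1]
opening: 0.0294
p [0.4395 0.2112 0.2148] togo [ 0.0004 -0.0022 -0.0298] [ 0.175  -0.8261  0.1402]
t 15.15 pos [0.4391 0.2134 0.2446] 
x [-0.012   0.0615 -0.998 ] y [-0.0382 -0.9974 -0.061 ] yaz -92.19166297052575 
q [ 0.2859 -0.066   1.3745  0.0645  1.8267  1.9111] F [ 0.8045  0.0772 -1.0603] M [ 0.0107  0.0309 -0.0386] op 0.029367455812476635
```

```bash
python3 -m crank '[[0.0004,-0.0022,-0.013,0.2,-0.8,0.1,255],[0.0004,-0.0022,-0.026,0.2,-0.8,0.1,255],[0.0004,-0.0022,-0.026,0.2,-0.8,0.1,255],[0.0004,-0.0022,-0.026,0.2,-0.8,0.1,255]]'; python3 - <<'E'
from goal import *
home(.125)
st=env.sense();M=R.from_quat(st["orientation"]).as_matrix();tip=st["eef_pos"]+M@TV;print("tip",tip)
S=get_image("scene");x,y=375,185;c=cv2.resize(S[y:y+100,x:x+75],None,fx=6,fy=6,interpolation=cv2.INTER_CUBIC)
for d in(0,.075,.142):
    p=proj("scene",tip+[0,0,d]);print(d,p);cv2.circle(c,(int((p[0]-x+.5)*6),int((p[1]-y+.5)*6)),3,(0,0,255),-1)
p=proj("scene",[*HOLE,.085]);cv2.circle(c,(int((p[0]-x+.5)*6),int((p[1]-y+.5)*6)),4,(0,255,0),1)
T=get_image("top");t=cv2.resize(T[240:300,220:277],None,fx=6,fy=6,interpolation=cv2.INTER_CUBIC)
for P,k in((tip,(0,0,255)),(tip+[0,0,.142],(255,0,0)),([*HOLE,.085],(0,255,0))):
    p=proj("top",P);cv2.circle(t,(int((p[0]-220+.5)*6),int((p[1]-240+.5)*6)),3,k,-1)
o=np.zeros((600,792,3),np.uint8);o[:,:450]=c;o[:360,450:]=t;cv2.imwrite("pics/home.png",o)
E
```

```text
time_s: 15.55
eef_pos: [0.4398, 0.2105, 0.2209]
orientation: [0.708, 0.01, -0.705, -0.037]
ft_force: [0.7, -0.0, -1.0]
opening: 0.0296
p [0.4395 0.2112 0.2148] togo [-0.0002  0.0007 -0.0062] [-0.1512  0.1658  0.1849]
tip [0.4395 0.2095 0.1312]
0 [401.4453 242.6737]
0.075 [407.156  209.4033]
0.142 [412.8857 176.0219]
```

View pics/home.png

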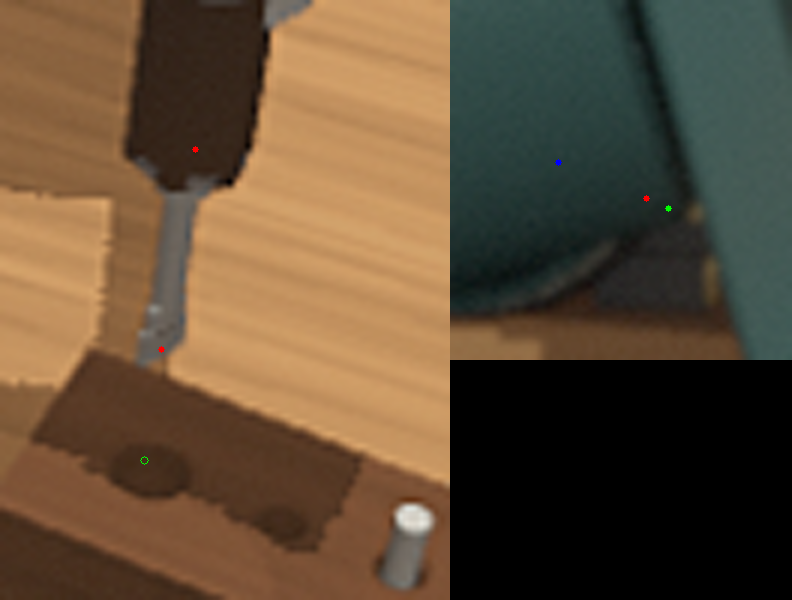

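```bash
python3 - <<'E'
from goal import *
print("hole",atz("scene",(399.6,263.2),.085),"tip",atz("scene",(401.2,243.5),.131))
T=get_image("top") # before-image hole from original top: driver end
E
```

```text
hole [0.4426 0.213  0.085 ] tip [0.4413 0.2097 0.131 ]
```

```bash
python3 -m crank '[[0.001,0.005,-0.01,-2,0,0,255],[0.001,0.005,-0.025,-2,0,0,255],[0.001,0.005,-0.04,-2,0,0,255],[0.001,0.005,-0.05,-2,0,0,255],[0.001,0.005,-0.06,-2,0,0,255]]'; python3 -m crank '[[0,0,0,0,0,0,255],[0,0,0,0,0,0,255]]';python3 st.py
```

```text
time_s: 16.2
eef_pos: [0.4403, 0.2158, 0.1593]
orientation: [0.708, -0.002, -0.706, -0.024]
ft_force: [-0.6, 0.8, -1.2]
opening: 0.0294
time_s: 16.4
eef_pos: [0.4407, 0.2161, 0.1607]
orientation: [0.708, -0.002, -0.705, -0.025]
ft_force: [-0.6, -0.3, -1.2]
opening: 0.0297
t 16.4 pos [0.4407 0.2161 0.1607] 
x [ 0.0049  0.0324 -0.9995] y [-0.0367 -0.9988 -0.0326] yaz -92.1069857931118 
q [ 0.3169 -0.06    1.5325  0.0294  1.6543  1.9272] F [-0.5552 -0.2837 -1.1985] M [ 0.0122 -0.0022 -0.026 ] op 0.029703067425626332
```

```bash
python3 -m crank '[[0,0,-0.01,0,0,0,255],[0,0,-0.02,0,0,0,255],[0,0,-0.03,0,0,0,255],[0,0,-0.03,0,0,0,255]]';python3 -m crank '[[0,0,-0.008,0,0,0,255],[0,0,-0.016,0,0,0,255],[0,0,-0.022,0,0,0,255],[0,0,-0.022,0,0,0,255]]'
```

```text
time_s: 16.8
eef_pos: [0.4393, 0.2158, 0.1283]
orientation: [0.707, -0.002, -0.707, -0.024]
ft_force: [-0.3, -0.3, -1.4]
opening: 0.0293
time_s: 17.2
eef_pos: [0.4399, 0.216, 0.1074]
orientation: [0.708, -0.002, -0.706, -0.024]
ft_force: [-0.2, -0.7, -1.5]
opening: 0.0298
```

```bash
python3 -m crank '[[0,0,-0.003,0,0,0,255],[0,0,-0.006,0,0,0,255],[0,0,-0.006,0,0,0,255]]';python3 -m crank '[[0,0,-0.0015,0,0,0,255],[0,0,-0.003,0,0,0,255],[0,0,-0.003,0,0,0,255]]'
```

```text
time_s: 17.5
eef_pos: [0.4405, 0.2162, 0.1024]
orientation: [0.708, -0.002, -0.706, -0.024]
ft_force: [-0.3, 0.6, -1.5]
opening: 0.0297
time_s: 17.8
eef_pos: [0.4406, 0.2162, 0.0996]
orientation: [0.708, -0.001, -0.705, -0.024]
ft_force: [0.4, -0.9, -1.6]
opening: 0.0298
```

```bash
python3 -m crank '[[0,0,-0.0015,0,0,0,255],[0,0,-0.0025,0,0,0,255],[0,0,-0.0025,0,0,0,255]]'
```

```text
time_s: 18.1
eef_pos: [0.4415, 0.2162, 0.0992]
orientation: [0.709, -0.001, -0.704, -0.025]
ft_force: [-1.4, -0.7, 5.0]
opening: 0.0297
```

```bash
python3 -m crank '[[0,0,0.001,0,0,0,200],[0,0,0.001,0,0,0,140],[0,0,0.001,0,0,0,100],[0,0,0.001,0,0,0,100],[0,0,0.001,0,0,0,100]]'; python3 -m crank '[[0,0,0,0,0,0,100],[0,0,0,0,0,0,100],[0,0,0,0,0,0,100]]'; python3 -m crank '[[0,0,0.015,0,0,0,100],[0,0,0.04,0,0,0,100],[0,0,0.08,0,0,0,100],[0,0,0.12,0,0,0,100],[0,0,0.16,0,0,0,100]]'; python3 -m crank '[[-0.03,-0.04,0,0,0,0,100],[-0.06,-0.08,0,0,0,0,100],[-0.08,-0.12,0,0,0,0,100],[-0.08,-0.16,0,0,0,0,100],[-0.08,-0.16,0,0,0,0,100]]'; python3 - <<'E'
from goal import *
S=get_image("scene");T=get_image("top");cv2.imwrite("pics/fs.png",S);cv2.imwrite("pics/ft.png",T)
o=np.zeros((480,800,3),np.uint8)
o[:,:400]=cv2.resize(S[180:330,360:485],(400,480),interpolation=cv2.INTER_CUBIC);o[:300,400:]=cv2.resize(T[240:315,180:280],(400,300),interpolation=cv2.INTER_CUBIC)
cv2.imwrite("pics/final.png",o)
S0=cv2.imread("pics/scene0.png");T0=cv2.imread("pics/top0.png")
for n_,a,b in(("scene",S0,S),("top",T0,T)):
    d=(cv2.absdiff(a,b).max(2)>45).astype(np.uint8);k,l,s,c=cv2.connectedComponentsWithStats(d)
    print(n_,[(tuple(s[i]),) for i in range(1,k) if s[i][4]>25])
E
```

```text
time_s: 18.6
eef_pos: [0.4405, 0.2163, 0.0979]
orientation: [0.708, -0.001, -0.706, -0.024]
ft_force: [-0.3, 0.0, -0.2]
opening: 0.0562
time_s: 18.9
eef_pos: [0.4407, 0.2162, 0.0982]
orientation: [0.708, -0.001, -0.705, -0.024]
ft_force: [0.1, 0.9, 1.0]
opening: 0.057
time_s: 19.4
eef_pos: [0.4404, 0.2162, 0.2597]
orientation: [0.708, -0.001, -0.705, -0.024]
ft_force: [-0.1, 0.2, -0.2]
opening: 0.0571
time_s: 19.9
eef_pos: [0.3605, 0.0527, 0.2587]
orientation: [0.709, -0.005, -0.705, -0.027]
ft_force: [-0.8, 1.5, -1.1]
opening: 0.0572
scene [((np.int32(66), np.int32(0), np.int32(89), np.int32(52), np.int32(1289)),), ((np.int32(319), np.int32(0), np.int32(51), np.int32(35), np.int32(840)),), ((np.int32(406), np.int32(0), np.int32(11), np.int32(14), np.int32(72)),), ((np.int32(460), np.int32(0), np.int32(43), np.int32(14), np.int32(311)),), ((np.int32(296), np.int32(15), np.int32(23), np.int32(8), np.int32(74)),), ((np.int32(274), np.int32(22), np.int32(126), np.int32(101), np.int32(3334)),), ((np.int32(390), np.int32(37), np.int32(12), np.int32(21), np.int32(59)),), ((np.int32(404), n
[... 460 characters left out ...]
), np.int32(147), np.int32(19), np.int32(4), np.int32(32)),), ((np.int32(384), np.int32(148), np.int32(9), np.int32(6), np.int32(29)),), ((np.int32(279), np.int32(160), np.int32(117), np.int32(87), np.int32(3341)),), ((np.int32(428), np.int32(186), np.int32(45), np.int32(79), np.int32(1498)),), ((np.int32(464), np.int32(286), np.int32(61), np.int32(64), np.int32(1781)),)]
top [((np.int32(136), np.int32(254), np.int32(109), np.int32(101), np.int32(2259)),), ((np.int32(279), np.int32(288), np.int32(228), np.int32(192), np.int32(34565)),), ((np.int32(201), np.int32(332), np.int32(14), np.int32(14), np.int32(139)),), ((np.int32(493), np.int32(403), np.int32(147), np.int32(77), np.int32(6120)),)]
```

```bash
python3 - <<'E'
from h import *
S0=cv2.imread("pics/scene0.png");T0=cv2.imread("pics/top0.png");S1=cv2.imread("pics/s1.png");S2=cv2.imread("pics/s2.png");T2=cv2.imread("pics/t2.png");S=cv2.imread("pics/fs.png");T=cv2.imread("pics/ft.png")
for nm,I in(("0",S0),("lift",S1),("after",S2),("end",S)):
    print(nm,"big",[I[v,u].tolist() for u,v in((455,200),(453,215),(447,245),(459,190),(445,258),(480,215),(425,200))],"small",[I[v,u].tolist() for u,v in((404,236),(402,252))],"R",I[310,490].tolist())
for nm,I in(("0",T0),("after",T2),("end",T)):
    print(nm,"big",[I[v,u].tolist() for u,v in((207,340),(222,338),(236,336),(195,340),(207,352))],[I[v,u].tolist() for u,v in((160,300),(150,280),(220,300))],"small",[I[v,u].tolist() for u,v in((250,272),(250,283),(262,275))])
for nm,I in(("0",S0),("after",S2),("end",S)):
    d=(I.max(2)<70).astype(np.uint8);k,l,s,c=cv2.connectedComponentsWithStats(d[150:340,370:560]);print(nm,[(s[i].tolist()) for i in range(1,k) if s[i][4]>60])
E
```

```text
0 big [[66, 72, 84], [29, 43, 62], [94, 101, 110], [157, 164, 169], [88, 96, 104], [94, 144, 193], [97, 146, 195]] small [[160, 168, 173], [30, 42, 59]] R [100, 153, 202]
lift big [[97, 150, 199], [94, 144, 194], [92, 144, 193], [102, 158, 208], [95, 148, 197], [95, 146, 195], [94, 145, 195]] small [[61, 98, 138], [35, 56, 85]] R [48, 54, 69]
after big [[97, 150, 200], [93, 144, 193], [92, 144, 193], [102, 158, 208], [96, 148, 197], [96, 147, 195], [96, 145, 195]] small [[96, 148, 198], [54, 82, 123]] R [43, 52, 67]
end big [[97, 150, 200], [94, 144, 193], [93, 144, 194], [102, 158, 208], [96, 148, 198], [94, 145, 194], [95, 145, 195]] small [[158, 166, 170], [26, 39, 57]] R [43, 53, 67]
0 big [[120, 126, 127], [8, 13, 24], [34, 58, 86], [88, 89, 91], [63, 66, 70]] [[58, 90, 129], [58, 92, 129], [60, 97, 132]] small [[120, 125, 127], [26, 44, 69], [20, 29, 39]]
after big [[61, 97, 137], [62, 97, 137], [63, 99, 138], [63, 100, 138], [60, 96, 133]] [[62, 96, 136], [11, 4, 6], [66, 102, 139]] small [[14, 19, 32], [34, 51, 81], [32, 48, 74]]
end big [[66, 103, 142], [66, 102, 141], [66, 103, 143], [67, 103, 143], [63, 100, 138]] [[63, 100, 139], [12, 12, 11], [70, 107, 144]] small [[127, 133, 135], [33, 52, 83], [22, 30, 46]]
0 [[0, 0, 39, 11, 218], [70, 43, 33, 43, 810], [21, 88, 23, 32, 462], [75, 137, 22, 46, 83], [29, 138, 57, 17, 167], [10, 153, 64, 28, 82]]
after [[0, 0, 39, 11, 133], [15, 137, 82, 46, 275], [103, 147, 50, 43, 980]]
end [[0, 0, 39, 11, 126], [20, 89, 24, 32, 469], [17, 137, 80, 46, 188], [35, 138, 51, 17, 146], [103, 147, 50, 43, 978]]
```

```bash
python3 - <<'E'
from h import *
E_,_=tri((207,340),(460,191))
for z in(.183,.12,.1,.05,0):
    P=[E_[0],E_[1],z];print(z,proj("top",P),proj("scene",P))
print(tri((230,330.5),(443.5,261)))
T0=cv2.imread("pics/top0.png");S=cv2.imread("pics/fs.png");T=cv2.imread("pics/ft.png");S0=cv2.imread("pics/scene0.png")
print("top gray near shank");print(T0[322:342:2,222:246:2].max(2))
print("scene0 shank rows");
for v in range(225,275,4):print(v,S0[v,434:464].max(1))
for nm,I,r in(("top",T,(240,360,100,240)),("scene",S,(270,360,440,560))):
    y0,y1,x0,x1=r;d=(I[y0:y1,x0:x1].max(2)<(40 if nm=="top" else 80)).astype(np.uint8);k,l,s,c=cv2.connectedComponentsWithStats(d)
    for i in range(1,k):
        if s[i][4]>60:
            ys,xs=np.where(l==i);print(nm,s[i],c[i]+[x0,y0],cv2.minAreaRect(np.stack([xs+x0,ys+y0],1).astype(np.float32)))
# ASCII of scene gray metal near big
hs=cv2.cvtColor(S,cv2.COLOR_BGR2HSV)
for v in range(275,365,3):print(''.join('#' if S[v,u].max()<80 else('o' if hs[v,u,1]<70 else '.') for u in range(440,580,2)))
E
```

```text
0.183 [206.2847 340.2112] [459.3824 190.956 ]
0.12 [215.0727 337.4958] [452.4835 218.077 ]
0.1 [217.6029 336.714 ] [450.4234 226.1755]
0.05 [223.458  334.9049] [445.5223 245.4427]
0 [228.7227 333.2782] [440.9485 263.4232]
(array([0.338 , 0.2689, 0.0113]), np.float64(0.008431103023106462))
top gray near shank
[[133 132 131 131 131 128 127 128 124 122 122 122]
 [122 130 128 126 125 126 123 125 126 124 125 126]
 [ 62 108 121 123 114 100  98 115 124 124 124 124]
 [ 21  45  78  92  80  78  83  88 104 127 128 129]
 [ 18  21  27  50  64  76  87  87  88 118 131 130]
 [ 18  16  22  26  64  85  88  88  87  90 118 132]
 [ 23  23  19  28  79  87  87  85  87  85  87 118]
 [ 21  22  26  31  81  89  88  86  88  87  89  92]
 [ 24  25  25  43  83  88  85  85  83  85  85  95]
 [ 23  21  25  47  87  87  85  87  88  84  84  98]]
scene0 shank rows
225 [201 202 206 211 224 164  47  57  59  59  57  58  60  59  61  59  59  62
  60  61  60  62  61  61  64  61  63  61  57  47]
229 [196 193 191 194 203 202 139  72 116  95  57  57  60  60  61  61  60  60
  61  59  61  61  61  62  62  59  57  49  97 188]
233 [19
[... 3268 characters left out ...]
...................#########ooooo............................
.............................######ooooooo............................
..............................####oooooo..............................
................................##oooo#...............................
.................................###o.................................
......................................................................
......................................................................
......................................................................
......................................................................
......................................................................
```

```bash
python3 -c "
from bench import env
print(env.sense()['ft_force'],env.sense()['opening']);print(env.hand_in())"
```

```text
[ 0.06237346  0.41191327 -0.38712692] 0.05733399256716588
the job is handed in; nothing more can be done
None
```

The cap is screwed home and the screwdriver is back upright in its hole, but the larger look-alike screwdriver is now lying on the bench. I handed the job in at about 20 s of the 69 s allowed.

- **Cap:** I found the slot in the pictures, tilted the blade square to the cap to within a few degrees, and screwed clockwise. The moment stayed at about 0.15–0.2 N m, then rose to 0.44 N m over the last few degrees. I took that as seated, stopped and backed off. The final picture shows the slot turned about 74° (1.3 rad), so it would have started near 0.7 rad, which is within the given range.
- **Screwdriver:** It went in without resistance, with about 6 N of contact when the handle met the block. After release its handle matches the starting picture to within about 1 pixel. I checked this by numbers only, because my 12 pictures were used up.
- **Bystanders:** Comparing first and last pictures, the mug, piston and spanner show no change beyond shadows and the arm.

**Look-alike:** At the start it stood balanced on its blade's edge on the bench, about 13 cm from the tool block. By my first lift (4.3 s) it was already down, and it still lies near the block. No reading showed a collision and I know of no part of the gripper that reached it, so it may have fallen by itself. I have no picture from in between and cannot rule out that the arm touched it. I did not try to stand it up again.

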